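# Roll down the gripper strip of a paper-stretching board and lock it with a saddle clip

## Robot

A 6-joint arm with a two-finger parallel gripper is mounted at the origin on the work surface. World frame = base frame: x ahead of the robot, y to its left, z up, the work surface at z = 0. Lengths are in m, angles in rad, forces in N, time in s.
With the tool pointing down it reaches from about 0.375 to 0.9 m from the base axis. Payload 3.1 kg.
Tool frame: the origin (TCP) lies between the finger pads; the fingertips stand 14 mm ahead of it and the grasp point (between the pads) lies 5 mm behind it (robot.finger_overhang is the distance from the TCP to the fingertips, in m); z points along the fingers, y is the line along which they close (so a half turn about z gives the same grasp; the last joint's range is limited). The gripper opens to 87 mm and grips with 3 to 60 N. Pads are 19 mm wide; open, the fingers measure 117 mm over their backs; the gripper's body (75 mm by 190 mm) begins 51 mm behind the grasp point.
Start: joints at [1.117, 0.527, 1.433, -0, 1.181, -0.178], TCP at [0.17, 0.601, 0.237] pointing down, gripper open.
Joint ranges: [-3.08, 3.08], [-0.75, 2.2], [0.22, 2.44], [-1.43, 4.57], [0, 2.65], [-2.85, 2.85]. Speed limits (rad/s): [2.79, 2.79, 3.14, 3.14, 3.14, 3.14].

## Interface

Orientations are given as a unit quaternion [x, y, z, w].
In Python, from rig import monitor, cams, workorder, robot gives the robot as it stands.
- The arm moves only by the tool send_rows, never from a script. Its argument "moves" is one flat list of numbers, 7 for each row, row after row: the opening, from 0 (shut) to 1 (fully open), then the shift along the world's x, y, z in cm, then the turn, a rotation vector about the world's x, y, z in rad. A call has 1 to 5 rows; each row is the pose to reach, as a shift and turn from the pose commanded when the call began; what a row does not reach only later rows make up. A row lasts 1/12 s, in which the tool goes at most 41.7 mm and 7.16 degrees, less where a joint would pass 70% of its speed; a pose out of reach is approached as far as the arm can. A call with a gripper value outside its range is refused whole. The fingers move at their own pace and stop on an object; "grip_force" is the grip in N (left out, the last holds). Time passes only in rows, so rows that repeat a pose let the fingers close. It gives the time, the measured TCP pose, the force, the opening and the grip force at its end, in the units of the state.
- monitor.get_obs(): the state, without advancing time (a new reading comes with each control period).
- cams.camera(name): name is "scene" or "side" or "wrist"; returns a dict with "pixels" (400x640x3 uint8, blue, green, red), "range_z" (400x640 float32, m along the optical axis (not along the pixel's ray), 0 where there is no reading), "fovy" (degrees; the focal length in pixels is half the picture's height over the tangent of half this angle, whatever the lens; pixels are square), "cx", "cy" (the principal point, pixels), "rvec" (rotation vector, rad) and "tvec" (3), from world to camera coordinates, as OpenCV has them; the wrist camera has in their place "hand_eye" (4x4, takes a point from camera to tool coordinates, whose origin is the TCP and whose axes are the flange's). Camera axes: x right, y down, z forward; pixel columns grow to the right and rows downward; lengths in m; the calibration is good to about 2 mm. The wrist camera is an equidistant fisheye: a pixel r from the principal point sees the ray r / f radians off the axis. A picture is of the moment at which its call begins: read the wrist's pose just before it.
- workorder.hand_in(): hands the job in; it is judged then, once.
The state is a dict: "time": time; "q": joint angles; "joint_velocities": joint speeds; "joint_torque": joint torques, N m; "position": TCP position; "tool_rot": TCP orientation; "ft_force": force on the tool from outside, world axes, zero at the start; "moment": the same for the moment, N m; "grip_width": finger opening in m; "grip_force": force on a finger pad.
Only numpy, scipy, OpenCV 4.12 (cv2) and the standard library are available. Lean on these libraries where they do the work, as an engineer would, in place of code of your own. Each camera call takes 0.05 s, during which the arm holds its last target. There are 200 camera calls.

## Task

Take the red-handled roller from its wooden rest and roll it firmly along the blue strip of the paper board until every section is seated flat, pressing on the strip with the roller only and not with the fingers. Then stand the roller back in its rest, and after that lock the strip: fit the brass saddle clip over its end, both legs through the two holes of the bracket, fully home. Leave the other things on the table where they are, and let go of everything.

Things in the scene. Friction and masses are not known exactly. Their poses are not given: they have to be found in the camera images.
- board: (All sizes here in mm.) Plywood paper-stretching board, fixed, 240 (its x) by 250 (its y), top face 34 above the table; origin at table height. The blue gripper strip runs along its y axis at x = +80; the aluminium bracket is a 90 x 50 x 6 ear at its +y end (y 90 to 140), top level with the board, with open air below.
- strip_start (a point): On the strip's centre line, middle of section seg0 (-y end), at the height of the strip's top once seated (5 above the board, 39 above the table). The strip is 24 wide; six sections 42 apart centre to centre run from here along +y, seg0 to seg5; the whole strip is 252 long.
- strip_end (a point): The same point for seg5, the section at the bracket (+y) end, 210 from strip_start.
- seg0 (a joint): How far strip section 0 (at the end away from the bracket) has been pressed down, m: 0 = standing 6 mm proud, 0.006 = seated flat. It resists with about 8 N of dry friction and stays where it is left.
- seg1 (a joint): How far strip section 1 (counted from the end away from the bracket) has been pressed down, m: 0 = standing 6 mm proud, 0.006 = seated flat. It resists with about 8 N of dry friction and stays where it is left.
- seg2 (a joint): How far strip section 2 (counted from the end away from the bracket) has been pressed down, m: 0 = standing 6 mm proud, 0.006 = seated flat. It resists with about 8 N of dry friction and stays where it is left.
- seg3 (a joint): How far strip section 3 (counted from the end away from the bracket) has been pressed down, m: 0 = standing 6 mm proud, 0.006 = seated flat. It resists with about 8 N of dry friction and stays where it is left.
- seg4 (a joint): How far strip section 4 (counted from the end away from the bracket) has been pressed down, m: 0 = standing 6 mm proud, 0.006 = seated flat. It resists with about 8 N of dry friction and stays where it is left.
- seg5 (a joint): How far strip section 5 (over the bracket) has been pressed down, m: 0 = standing 6 mm proud, 0.006 = seated flat. It resists with about 8 N of dry friction and stays where it is left.
- roller: Hand roller, loose, 320 g, standing upright in its rest. Origin at the lowest point of the black wheel, z up. Wheel 40 diameter, 42 wide, axle along x at z = 20, free turning: it rolls along the roller's y. Steel crown plate 48 (x) by 76 (y), from z = 48 to 56; above it a red handle, 40 (x) by 20 (y), z = 56 to 106. Take the handle across its 20 mm, fingers along y, their ends just above the crown plate.
- wheel (a joint): Turn of the roller's wheel, rad, unlimited, 0 at the start; one radian is 20 mm of rolling.
- rest: Wooden roller rest, fixed, origin at table height under its centre. Two walls, 70 long (x), 14 thick, tops 54 high, centred at y = -31 and +31, leave a gap of 48; the wheel hangs in the gap and the crown plate lies on the wall tops, the roller's origin then 6 above the table over the rest's centre with its axes along the rest's. Stands left or right of the board.
- block: Dark wooden block, fixed, 40 (x) by 50 (y) by 34 high, origin under its centre, on which the clip waits astride. On the other side of the board from the rest.
- clip: Brass U-shaped saddle clip, loose, 90 g. Origin at the middle of the underside of its bridge, z up. Bridge 68 (x) by 16 (y) by 8 high; two round legs of 6 diameter at x = -27 and +27 reach 28 below the bridge, tips tapered over 5; yellow tab on top, 36 (x) by 12 (y), z = 8 to 38, taken across its 12 mm. At the start it sits astride the block, origin 34 above the table.
- clip_home (a point): Where the clip's origin lies when it is fully home: over section seg5, on the strip's centre line, 5 above the bracket. The axes are the board's. The two 10 mm holes in the bracket lie at x = -27 and +27 from here; the clip's x runs along the board's x, either way round, bridge resting on the seated strip.
- ink_jar: Bystander: amber jar, 52 wide, 60 high; origin under its centre.
- ink_bottle: Bystander: black bottle, 56 wide, 120 high; origin under its centre.
- ink_dish: Bystander: low black dish on the sheet of the board, 70 wide, 28 high; origin under its centre.
- paint_pot: Bystander: blue pot with white lid, 60 wide, 70 high; origin under its centre.
- tape: Bystander: pale tape-roll core, 90 wide, 24 high; origin under its centre.
- knife: Bystander: painting spatula lying flat, 200 long.
- water_cup: Bystander: clear cup, 80 wide, 90 high; origin under its centre.
Not all that is in view belongs to the job. Leave any pink or purple look-alike of the rest alone. What is shaped like the clip but pink is not meant.

How it is judged:
By the outcome, as a careful person would: the job done as asked, in the order asked, and still so for the second after the job is handed in, with the robot touching nothing.
It also fails if it takes over 72 s, if anything falls off the work surface, if the arm or the gripper's body presses on something with over 40 N, if the wrist force passes 120 N, or if a joint passes its speed limit or range.

## Working session

There is one attempt and no reset: what is moved stays moved. The work goes in short steps, Python scripts to look and compute and a tool call to move; the robot and the scene stay as the last step left them, time stands still between calls to the robot, and variables do not carry over. Pictures are saved under pics/ and viewed, at most 10 in all, crops included, and the job is handed in when it is done.

Besides the shell and the picture viewer there is one more tool, called after "Request:" as name(argument=value, ...) on one line, values as JSON. send_rows: Moves the arm, as the interface text tells. Its arguments: {"type":"object","properties":{"moves":{"type":"array","items":{"type":"number"}},"grip_force":{"type":"number"}},"required":["moves"]}

```bash
mkdir -p pics; ls
cat > h.py <<'E'
import numpy as np, cv2
from rig import monitor, cams, workorder, robot
from scipy.spatial.transform import Rotation as R
def shot(n):
    o=monitor.get_obs(); c=cams.camera(n); c['o']=o; c['n']=n
    c['f']=c['pixels'].shape[0]/2/np.tan(np.radians(c['fovy'])/2)
    if 'rvec' in c:
        Rm=cv2.Rodrigues(np.array(c['rvec'],float))[0]; t=np.array(c['tvec'],float).ravel()
        c['Rw']=Rm.T; c['C']=-Rm.T@t
    else:
        T=np.array(c['hand_eye']); Rt=R.from_quat(o['tool_rot']).as_matrix()
        c['Rw']=Rt@T[:3,:3]; c['C']=Rt@T[:3,3]+np.array(o['position'])
    return c
def rays(c,uv):
    uv=np.atleast_2d(np.array(uv,float)); d=(uv-[c['cx'],c['cy']])/c['f']
    if 'rvec' in c: v=np.c_[d,np.ones(len(d))]
    else:
        th=np.linalg.norm(d,axis=1,keepdims=True)+1e-12; v=np.c_[d/th*np.sin(th),np.cos(th)]
    return v@c['Rw'].T
def plane(c,uv,z):
    v=rays(c,uv); return c['C']+v*((z-c['C'][2])/v[:,2])[:,None]
def cloud(c):
    h,w=c['range_z'].shape; u,v=np.meshgrid(np.arange(w),np.arange(h)); uv=np.c_[u.ravel(),v.ravel()]
    r=rays(c,uv); zc=r@c['Rw'][:,2]
    P=c['C']+r*(c['range_z'].ravel()/zc)[:,None]; return P.reshape(h,w,3)
E
python3 - <<'E'
from h import *
for n in ['scene','side','wrist']:
    c=shot(n); cv2.imwrite(f'pics/{n}0.png',c['pixels']); np.save(f'{n}0.npy',cloud(c)); print(n,c['fovy'],c['C'],c['Rw'][:,2],c['cx'],c['cy'])
print(monitor.get_obs(), robot.finger_overhang)
E
```

```text
pics
scene 57.13578879859392 [ 1.05584866 -0.47415977  0.79356707] [-0.50722444  0.42444722 -0.75004528] 319.42521237564847 201.34785214615752
side 56.780675082497474 [0.36069121 0.7814798  0.72602628] [ 0.17769594 -0.77640071 -0.60467024] 321.6065582114395 200.55793815746236
wrist 65.70646984690485 [0.09327635 0.62199347 0.38426084] [ 0.27737564 -0.08001417 -0.95742388] 308.7021811734341 206.20658275621508
{'time': 0.15, 'q': array([ 1.11648799e+00,  5.28237947e-01,  1.43359604e+00, -1.74043527e-05,
        1.18140496e+00, -1.78477178e-01]), 'joint_velocities': array([-1.07765008e-03, -2.72423540e-03, -4.41491872e-03, -8.18328066e-04,
        1.30437935e-03, -2.71231308e-05]), 'joint_torque': array([ 1.04385701e-03, -4.40428269e+01, -1.76842618e+01,  6.33666711e-02,
        5.52451587e-02, -1.02662373e-04]), 'position': array([0.16994116, 0.60089759, 0.23580923]), 'tool_rot': array([ 1.37475462e-01,  9.90504831e-01, -7.84792931e-04, -2.48465626e-04]), 'ft_force': array([-1.03053919,  0.53084865, -0.30811213]), 'moment': array([-0.0095846 ,  0.01316886,  0.07869576]), 'grip_force': 0.0, 'grip_width': 0.08682480949009211} 0.014
```

View pics/scene0.png

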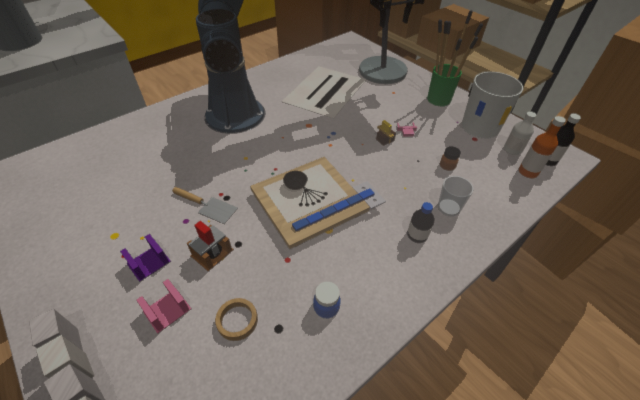

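View pics/side0.png

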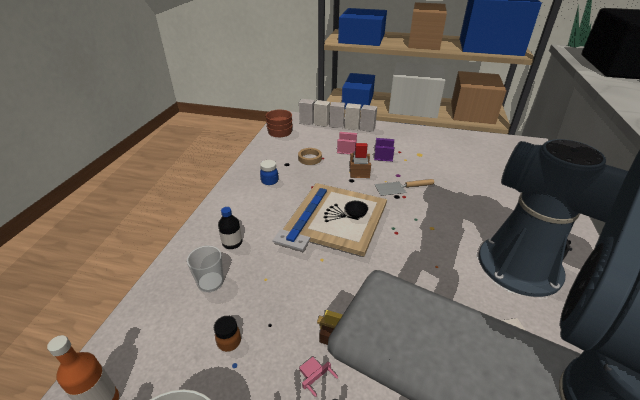

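The scene view shows the brown rest with the red-handled roller at (207,240). Its look-alikes are the purple rest at (145,257) and the pink one at (163,305). The brass clip is on its dark block at (386,131), with a pink clip look-alike at (406,129). The board's strip runs from (297,222) to (374,195), with the bracket near (378,205). The side view agrees: roller at (361,160), bracket at (292,240), clip at (330,325).

Run:
```python
from h import *
P={n:np.load(f'{n}0.npy') for n in ['scene','side']}
I={n:cv2.imread(f'pics/{n}0.png') for n in P}
def sel(n,box,lo,hi,zr):
    u0,v0,u1,v1=box; h=cv2.cvtColor(I[n],cv2.COLOR_BGR2HSV)
    m=cv2.inRange(h,lo,hi)>0; b=np.zeros_like(m); b[v0:v1,u0:u1]=1
    m&=b; p=P[n][m]; return p[(p[:,2]>zr[0])&(p[:,2]<zr[1])]
def rect(p):
    r=cv2.minAreaRect((p[:,:2]*1000).astype(np.float32)); return np.round(r[0],1),np.round(r[1],1),round(r[2],1)
for n,b in [('scene',(285,180,385,235)),('side',(275,180,335,245))]:
    p=sel(n,b,(100,100,50),(130,255,255),(.025,.06)); print('strip',n,len(p),rect(p),np.percentile(p[:,2],[5,50,95]))
for n,b in [('scene',(185,215,235,270)),('side',(340,135,380,185))]:
    p=np.vstack([sel(n,b,(0,140,90),(5,255,255),(.04,.15)),sel(n,b,(174,140,90),(180,255,255),(.04,.15))]); print('red',n,len(p),rect(p),np.percentile(p[:,2],[5,50,95]))
    q=p[p[:,2]>.106]; print(' top',len(q),rect(q) if len(q)>3 else '')
    p=sel(n,b,(0,0,0),(180,255,255),(.04,.068)); print(' plate/rest tops',len(p),rect(p))
for n,b in [('scene',(370,115,397,148)),('side',(310,300,345,350))]:
    p=sel(n,b,(18,90,60),(35,255,255),(.03,.1)); print('clip',n,len(p),rect(p),np.percentile(p[:,2],[5,50,95]))
    q=p[p[:,2]>.064]; print(' top',len(q),rect(q) if len(q)>3 else '')
for n,b in [('scene',(245,155,390,245)),('side',(270,180,395,255))]:
    p=sel(n,b,(0,0,0),(180,255,255),(.029,.038)); print('board',n,len(p),rect(p))
c=[cv2.resize(I['scene'][205:275,180:250],(400,400)),cv2.resize(I['scene'][105:155,365:415],(400,400))]
cv2.imwrite('pics/crop.png',np.hstack(c))
```

```text
strip scene 560 (array([591.6, -31.5]), array([249.2,  24. ]), 81.9) [0.04121842 0.04362283 0.04600523]
strip side 482 (array([588.3, -32.4]), array([253.2,  23.9]), 81.8) [0.03938169 0.04497165 0.04737051]
red scene 105 (array([ 484.8, -350.8]), array([38.6, 17.9]), 12.2) [0.10873257 0.11128649 0.11421082]
 top 105 (array([ 484.8, -350.8]), array([38.6, 17.9]), 12.2)
 plate/rest tops 594 (array([ 484. , -350.5]), array([70.9, 77.1]), 11.4)
red side 159 (array([ 481.8, -348.9]), array([37.1, 23.4]), 16.7) [0.06839678 0.09503279 0.11436241]
 top 48 (array([ 482.3, -350. ]), array([35.9, 23.5]), 12.7)
 plate/rest tops 409 (array([ 492.3, -427.6]), array([151.2, 240.8]), 10.6)
clip scene 144 (array([443.1, 320.9]), array([27.7, 69.4]), 89.5) [0.0382579  0.05193092 0.07251297]
 top 40 (array([442.7, 317.8]), array([15.2, 39.2]), 79.3)
clip side 272 (array([448.5, 317.6]), array([18.2, 50.6]), 79.5) [0.04057862 0.05957316 0.07426908]
 top 119 (array([440.2, 317.3]), array([14.2, 34.3]), 81.5)
board scene 5153 (array([512.1, -30. ]), array([303. , 247.7]), 81.6)
board side 3871 (array([511. , -31.8]), array([304.9, 244.8]), 81.5)
```

View pics/crop.png

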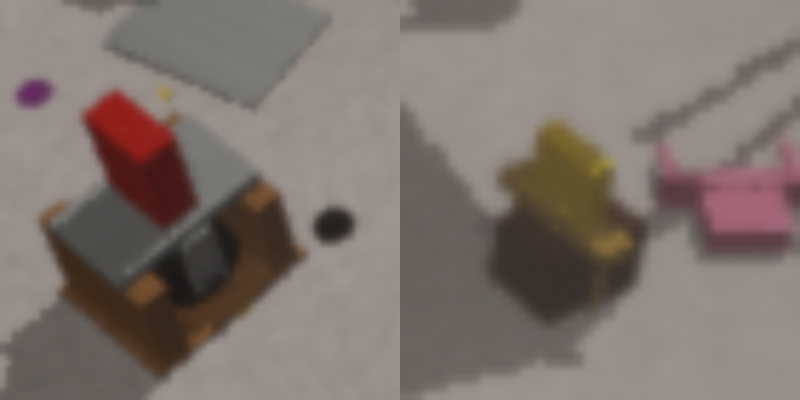

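Confirmed: the red roller is in the brown wooden rest (left crop) and the brass clip is on the dark block (right crop), with the pink one beside it. I'll move over towards the clip and look down at it on the way.

Request:
send_rows(moves=[1,2.8,-3,0,0,0,0,1,5.6,-6,0,0,0,0,1,8.4,-9,0,0,0,0,1,11.2,-12,0,0,0,0,1,14,-15,0,0,0,0])

```text
time: 0.57
position: [0.3108, 0.4498, 0.2363]
tool_rot: [0.137, 0.991, -0.0, -0.0]
ft_force: [0.4, 0.0, -0.2]
grip_width: 0.0869
grip_force: 0.0
```

Request:
send_rows(moves=[1,2.8,-3,0,0,0,0,1,5.6,-6,0,0,0,0,1,8.4,-9,0,0,0,0,1,11.2,-12,0,0,0,0,1,14,-15,0,0,0,0])

```text
time: 0.98
position: [0.4511, 0.2996, 0.2364]
tool_rot: [0.138, 0.99, -0.0, -0.0]
ft_force: [0.4, 0.5, -0.9]
grip_width: 0.0869
grip_force: 0.0
```

```bash
cat >> h.py <<'E'
def rect(p):
    r=cv2.minAreaRect((np.asarray(p)[:,:2]*1000).astype(np.float32)); return np.round(r[0],1),np.round(r[1],1),round(r[2],1)
def mask(c,lo,hi): return cv2.inRange(cv2.cvtColor(c['pixels'],cv2.COLOR_BGR2HSV),lo,hi)>0
E
python3 - <<'E'
from h import *
c=shot('wrist'); P=cloud(c); cv2.imwrite('pics/w1.png',c['pixels']); np.save('w1.npy',P)
m=mask(c,(18,90,60),(35,255,255))&(abs(P[...,0]-.442)<.06)&(abs(P[...,1]-.317)<.06)
for lo,hi in [(.066,.08),(.036,.047)]:
    p=P[m&(P[...,2]>lo)&(P[...,2]<hi)]; print(len(p),rect(p),np.median(p[:,2]))
S=np.load('scene0.npy')
for nm,(u,v) in dict(bottle=(420,232),cup=(456,190),jar=(451,153),dish=(295,180),pot=(327,290)).items():
    print(nm,S[v-2:v+3,u-2:u+3].reshape(-1,3).mean(0).round(3))
E
```

```text
389 (array([439.1, 316.6]), array([12.6, 35.9]), 85.0) 0.07233016169249706
243 (array([441.7, 315.6]), array([15.6, 64.4]), 83.8) 0.042299547371724144
bottle [0.791 0.08  0.049]
cup [0.756 0.277 0.044]
jar [0.658 0.376 0.06 ]
dish [ 0.44  -0.052  0.042]
pot [ 0.775 -0.214  0.07 ]
```

View pics/w1.png

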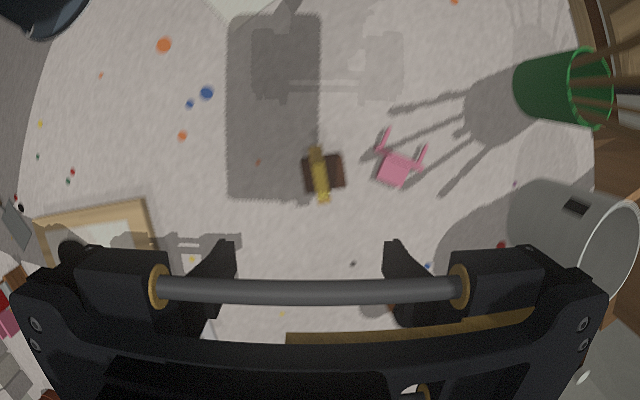

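The wrist view shows the brass clip at (322,175) with the pink look-alike at (393,168). Next I'll look at the strip.

Request:
send_rows(moves=[1,1.8,-3.3,0,0,0,0.03,1,3.6,-6.6,0,0,0,0.06,1,5.4,-9.9,0,0,0,0.09,1,7.2,-13.2,0,0,0,0.12,1,9,-16.5,0,0,0,0.13])

```text
time: 1.45
position: [0.5405, 0.1349, 0.2364]
tool_rot: [0.072, 0.997, 0.0, -0.0]
ft_force: [0.4, 0.5, 0.2]
grip_width: 0.0871
grip_force: 0.0
```

Request:
send_rows(moves=[1,2.2,-3.3,0,0,0,0,1,4.4,-6.6,0,0,0,0,1,6.6,-9.9,0,0,0,0,1,8.8,-13.2,0,0,0,0,1,11,-16.5,0,0,0,0])

```text
time: 1.87
position: [0.6507, -0.0301, 0.2362]
tool_rot: [0.073, 0.997, 0.0, -0.0]
ft_force: [0.5, 0.2, 0.0]
grip_width: 0.0871
grip_force: 0.0
```

Run:
```python
from h import *
c=shot('wrist'); P=cloud(c); cv2.imwrite('pics/w2.png',c['pixels']); np.save('w2.npy',P); print(c['o']['position'],c['o']['tool_rot'])
m=mask(c,(100,100,50),(130,255,255))&(P[...,2]>.025)&(P[...,2]<.06)&(abs(P[...,0]-.59)<.05)
p=P[m]; print(len(p),rect(p),np.percentile(p[:,2],[5,50,95]))
y=P[...,1]; m2=(P[...,2]>.028)&(P[...,2]<.05)&(P[...,0]>.3)&(P[...,0]<.75)&(abs(y+.03)<.25)
b=P[m2]; print('board',len(b),rect(b))
```

```text
[ 0.6506865  -0.03012663  0.23620823] [ 7.29715628e-02  9.97333937e-01  1.32726657e-04 -3.90024493e-04]
3730 (array([591.1, -38.3]), array([249.3,  21.5]), 81.9) [0.04239813 0.04418681 0.04554272]
board 37664 (array([607.5,  19.6]), array([441.4, 361.7]), 80.2)
```

View pics/w2.png

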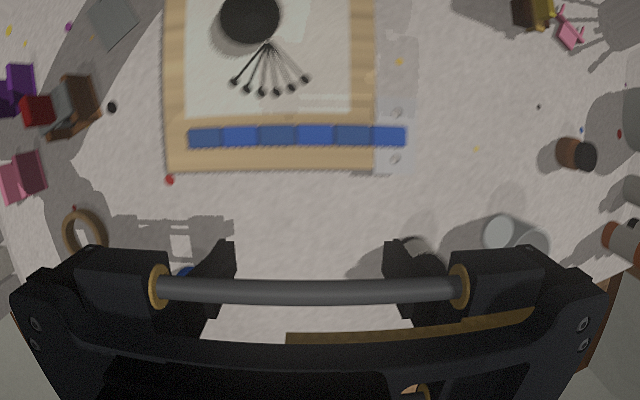

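The strip spans (188,137) to (406,136), and the bracket holes are near (397,111) and (396,159). I'll compute those and move on to the roller.

Run:
```python
from h import *
import json
c=shot('wrist'); g=cv2.cvtColor(c['pixels'],cv2.COLOR_BGR2GRAY)
m=mask(c,(100,100,50),(130,255,255)); m[:100]=0;m[175:]=0;m[:,:180]=0;m[:,415:]=0
ct=max(cv2.findContours(m.astype(np.uint8),cv2.RETR_EXTERNAL,cv2.CHAIN_APPROX_NONE)[0],key=cv2.contourArea)[:,0]
q=plane(c,ct,.045); print('strip ray',rect(q))
for (u,v) in [(397,111),(396,159)]:
    w=g[v-8:v+9,u-8:u+9].astype(float); print(w.astype(int)[::1,::1])
    d=np.abs(w-np.median(w)); d[d<12]=0; yy,xx=np.mgrid[-8:9,-8:9]; print(u+(d*xx).sum()/d.sum(),v+(d*yy).sum()/d.sum(),plane(c,[[u+(d*xx).sum()/d.sum(),v+(d*yy).sum()/d.sum()]],.034))
```

```text
strip ray (array([582.6, -75.5]), array([80.9, 22.8]), 81.8)
[[149 152 149 147 150 151 148 148 150 152 152 146 141 150 151 150 150]
 [149 149 150 150 153 150 147 152 152 149 151 149 137 152 152 150 151]
 [149 151 147 144 152 151 146 150 150 151 152 149 143 150 149 153 154]
 [149 151 148 148 151 150 146 148 151 152 150 151 146 148 152 155 155]
 [150 151 148 147 152 148 148 148 152 151 153 152 147 147 148 153 155]
 [150 151 149 149 151 149 147 150 149 151 149 152 151 150 147 145 132]
 [149 152 147 147 151 150 147 149 150 153 150 151 148 151 149 145 141]
 [150 151 149 147 151 150 148 151 148 152 149 152 150 151 150 147 147]
 [150 149 149 146 151 151 147 149 149 151 150 153 148 149 151 147 145]
 [150 150 146 147 153 149 147 148 150 151 149 151 148 151 149 147 144]
 [148 147 147 148 152 149 147 149 150 153 150 151 150 151 151 145 146]
 [149 152 151 149 150 151 148 148 150 152 150 153 151 150 150 145 145]
 [158 157 157 154 156 156 150 155 156 155 155 152 154 154 155 150 146]
 [101 104 106 111 117 120 123 127 133 137 141 141 146 149 152 152 158]
 [ 80  78  79  78  79  78  77  80  79  80  78
[... 825 characters left out ...]
157 160 159 160 161 163 163 158 159 160 164 160 158 160]
 [158 158 158 157 161 157 159 161 163 163 158 161 160 163 160 157 161]
 [160 161 155 157 160 160 161 161 162 161 160 161 161 162 159 158 159]
 [160 160 156 158 162 161 159 159 161 164 160 161 161 162 158 159 158]
 [160 160 157 161 160 160 162 163 162 163 160 159 161 161 158 157 162]
 [163 165 159 161 166 164 166 164 168 167 166 163 163 160 157 158 161]
 [125 127 129 127 128 128 131 135 136 136 137 135 161 165 160 160 162]
 [113 109 111 109 103 101 103 106 107 106 103 131 161 167 160 160 160]
 [130 111 107 107 127 131 132 125 107 107 119 167 168 166 165 160 161]]
394.09815168897387 164.84831102613128 [[0.6482882  0.06268164 0.034     ]]
```

Request:
send_rows(moves=[1,-1.2,-3.6,0,0,0,0.07,1,-2.4,-7.2,0,0,0,0.14,1,-3.6,-10.8,0,0,0,0.21,1,-4.8,-14.4,0,0,0,0.28,1,-6,-18,0,0,0,0.345])

```text
time: 2.38
position: [0.5891, -0.2089, 0.2362]
tool_rot: [-0.102, 0.995, 0.0, -0.0]
ft_force: [0.7, -0.4, 0.0]
grip_width: 0.0868
grip_force: 0.0
```

Request:
send_rows(moves=[1,-1.5,-3,0,0,0,0,1,-3,-6,0,0,0,0,1,-4.5,-9,0,0,0,0,1,-6,-12,0,0,0,0,1,-6,-13,0,0,0,0])

```text
time: 2.8
position: [0.5275, -0.3419, 0.2363]
tool_rot: [-0.098, 0.995, -0.0, -0.001]
ft_force: [0.8, 0.7, -0.4]
grip_width: 0.0867
grip_force: 0.0
```

Run:
```python
from h import *
c=shot('wrist'); P=cloud(c); cv2.imwrite('pics/w3.png',c['pixels']); print(c['o']['position'],c['o']['tool_rot'])
near=(abs(P[...,0]-.4845)<.07)&(abs(P[...,1]+.35)<.07)
m=(mask(c,(0,140,60),(6,255,255))|mask(c,(173,140,60),(180,255,255)))&near&(P[...,2]>.104)
p=P[m]; print('top',len(p),rect(p),np.median(p[:,2]))
uv=np.argwhere(m)[:,::-1]; print('ray',rect(plane(c,uv,.112)))
p=P[near&(P[...,2]>.048)&(P[...,2]<.07)]; print('rest',len(p),rect(p),np.median(p[:,2]))
```

```text
[ 0.52745548 -0.34187751  0.23625626] [-9.75748700e-02  9.95227509e-01 -4.47618547e-04 -1.07216801e-03]
top 900 (array([ 495.4, -341.4]), array([91.8, 32.8]), 39.5) 0.11223618894302001
ray (array([ 522.8, -318.7]), array([147.7,  31.9]), 39.8)
rest 2908 (array([ 481.4, -352.5]), array([69.8, 76.5]), 11.3) 0.062095964862474734
```

Run:
```python
from h import *
c=shot('wrist'); P=cloud(c)
near=(abs(P[...,0]-.4845)<.05)&(abs(P[...,1]+.35)<.05)
m=((mask(c,(0,140,60),(6,255,255))|mask(c,(173,140,60),(180,255,255)))&near&(P[...,2]>.107)).astype(np.uint8)
n,l,s,ce=cv2.connectedComponentsWithStats(m); k=1+s[1:,4].argmax(); uv=np.argwhere(l==k)[:,::-1]
p=P[l==k]; print(s[k],'cloud',rect(p),'ray',rect(plane(c,uv,.112)))
I=cv2.imread('pics/w2.png'); W=np.load('w2.npy')
m=cv2.inRange(cv2.cvtColor(I,cv2.COLOR_BGR2HSV),(100,80,40),(130,255,255)); m[:115]=0;m[160:]=0;m[:,:180]=0;m[:,415:]=0
m=cv2.morphologyEx(m,cv2.MORPH_CLOSE,np.ones((5,5)))
# same pose as recorded for w2
import copy
c2=copy.copy(c); T=np.array(c['hand_eye']); Rt=R.from_quat([7.29715628e-02,9.97333937e-01,1.3e-4,-3.9e-4]).as_matrix()
c2['Rw']=Rt@T[:3,:3]; c2['C']=Rt@T[:3,3]+[.6506865,-.03012663,.23620823]
ct=max(cv2.findContours(m,cv2.RETR_EXTERNAL,cv2.CHAIN_APPROX_NONE)[0],key=cv2.contourArea)[:,0]
print('strip',cv2.minAreaRect(ct),rect(plane(c2,ct,.045)),rect(np.array([W[v,u] for u,v in ct])))
cv2.imwrite('pics/w2c.png',cv2.resize(I[90:180,350:430],None,fx=6,fy=6,interpolation=cv2.INTER_CUBIC))
np.savez('c2.npz',Rw=c2['Rw'],C=c2['C'],f=c['f'],cx=c['cx'],cy=c['cy'])
```

```text
[299 129  21  44 897] cloud (array([ 475.5, -353.4]), array([50.6, 18. ]), 11.1) ray (array([ 481.3, -352.4]), array([38.5, 17.9]), 11.2)
strip ((297.03875732421875, 135.523681640625), (20.989412307739258, 215.99960327148438), 89.44908905029297) (array([590.5, -36.2]), array([245. ,  21.5]), 82.0) (array([586. , -36.9]), array([250.7,  32.8]), 82.0)
```

View pics/w2c.png

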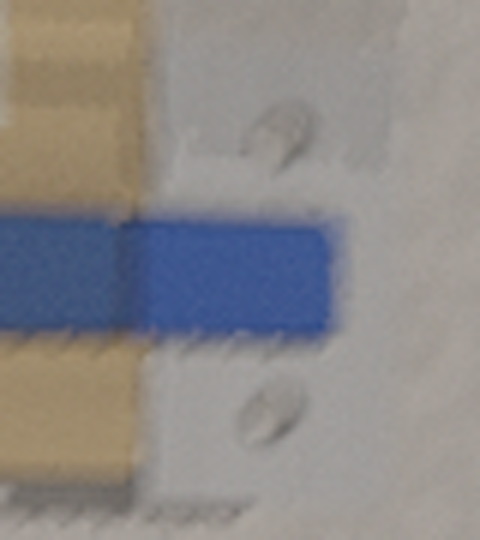

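Holes are at about (396.7,112.2) and (395.3,158.7) in the wrist view. Going down onto the roller handle.

Request:
send_rows(moves=[1,-2.5,-0.5,0,0,0,0,1,-4.6,-1,-2,0,0,0,1,-4.6,-1,-6,0,0,0,1,-4.6,-1,-10,0,0,0,1,-4.6,-1,-11,0,0,0])

```text
time: 3.32
position: [0.4818, -0.3436, 0.1214]
tool_rot: [-0.1, 0.995, 0.005, -0.003]
ft_force: [-1.7, 0.5, -1.4]
grip_width: 0.087
grip_force: 0.0
```

Request:
send_rows(moves=[1,0,0,-1.5,0,0,0,1,0,0,-3,0,0,0,1,0,0,-4,0,0,0,1,0,0,-4.6,0,0,0,1,0,0,-4.6,0,0,0])

```text
time: 3.73
position: [0.4844, -0.3474, 0.0799]
tool_rot: [-0.1, 0.995, 0.001, -0.001]
ft_force: [0.4, -0.0, -0.9]
grip_width: 0.0868
grip_force: 0.0
```

Run:
```python
from h import *
z=np.load('c2.npz'); c=dict(Rw=z['Rw'],C=z['C'],f=float(z['f']),cx=float(z['cx']),cy=float(z['cy']))
h=plane(c,[[396.7,112.2],[395.3,158.7]],.034); print(h,np.linalg.norm(h[0]-h[1]),h.mean(0))
print('ends',plane(c,[[187.5,137],[406,136]],.045), 'seg5 left edge',plane(c,[[372.5,136]],.045))
```

```text
[[0.57970152 0.0817005  0.034     ]
 [0.63362999 0.07422858 0.034     ]] 0.054443636977079476 [0.60666576 0.07796454 0.034     ]
ends [[ 0.57066338 -0.15938562  0.045     ]
 [ 0.60725689  0.08652336  0.045     ]] seg5 left edge [[0.60306886 0.04766075 0.045     ]]
```

Request:
send_rows(moves=[1,0,0,0,0,0,0,0,0,0,0,0,0,0,0,0,0,0,0,0,0,0,0,0,0,0,0,0,0,0,0,0,0,0,0], grip_force=50)

```text
time: 4.15
position: [0.4843, -0.349, 0.0812]
tool_rot: [-0.099, 0.995, -0.0, 0.0]
ft_force: [0.0, 1.0, 0.1]
grip_width: 0.0679
grip_force: 0.0
```

Request:
send_rows(moves=[0,0,0,0,0,0,0,0,0,0,0,0,0,0,0,0,0,0,0,0,0,0,0,0,0,0,0,0,0,0,0,0,0,0,0])

```text
time: 4.57
position: [0.4841, -0.3486, 0.0805]
tool_rot: [-0.099, 0.995, 0.0, -0.0]
ft_force: [0.4, 0.2, -0.2]
grip_width: 0.0351
grip_force: 0.0
```

Request:
send_rows(moves=[0,-0.05,-0.25,-0.1,0,0,0,0,-0.05,-0.25,-0.1,0,0,0,0,-0.05,-0.25,-0.1,0,0,0,0,-0.05,-0.25,-0.1,0,0,0,0,-0.05,-0.25,-0.1,0,0,0])

```text
time: 4.98
position: [0.4837, -0.3515, 0.0794]
tool_rot: [-0.099, 0.995, -0.0, 0.0]
ft_force: [-0.7, -1.0, -1.7]
grip_width: 0.0192
grip_force: 49.9
```

Request:
send_rows(moves=[0,0,0,0,0,0,0,0,0,0,0,0,0,0])

```text
time: 5.15
position: [0.4836, -0.3512, 0.0794]
tool_rot: [-0.099, 0.995, -0.0, -0.0]
ft_force: [-0.3, -1.5, -2.7]
grip_width: 0.0199
grip_force: 49.9
```

Gripped: opening 20 mm, 50 N. Lifting it and carrying it over seg0.

Request:
send_rows(moves=[0,0,0,2,0,0,0,0,0,0,5,0,0,0,0,0,0,8.5,0,0,0,0,0,0,11,0,0,0,0,0,0,11,0,0,0])

```text
time: 5.57
position: [0.486, -0.3531, 0.1948]
tool_rot: [-0.1, 0.995, -0.004, 0.003]
ft_force: [1.4, -1.7, -2.9]
grip_width: 0.0196
grip_force: 49.9
```

Request:
send_rows(moves=[0,1.4,3.2,0,0,0,-0.05,0,2.8,6.4,0,0,0,-0.1,0,4.2,9.6,0,0,0,-0.15,0,5.6,12.8,0,0,0,-0.2,0,7,16,0,0,0,-0.25])

```text
time: 5.98
position: [0.5526, -0.1888, 0.1875]
tool_rot: [0.027, 1.0, 0.001, -0.002]
ft_force: [0.8, -0.1, -3.5]
grip_width: 0.0198
grip_force: 49.9
```

Request:
send_rows(moves=[0,1.1,2.7,0,0,0,-0.05,0,2.1,5.4,0,0,0,-0.089,0,2.1,5.4,-1,0,0,-0.089,0,2.1,5.4,-2,0,0,-0.089,0,2.1,5.4,-2,0,0,-0.089])

```text
time: 6.4
position: [0.572, -0.1361, 0.1659]
tool_rot: [0.069, 0.998, 0.001, -0.004]
ft_force: [-0.4, 0.2, -3.5]
grip_width: 0.0196
grip_force: 49.9
```

Request:
send_rows(moves=[0,0.3,0,-2,0,0,0,0,0.3,0,-4,0,0,0,0,0.3,0,-4.6,0,0,0,0,0.3,0,-4.8,0,0,0,0,0.3,0,-4.8,0,0,0])

```text
time: 6.82
position: [0.5769, -0.1379, 0.1208]
tool_rot: [0.071, 0.998, 0.0, -0.001]
ft_force: [0.1, 0.4, -2.6]
grip_width: 0.0203
grip_force: 49.9
```

Request:
send_rows(moves=[0,0,0,-0.2,0,0,0,0,0,0,-0.4,0,0,0,0,0,0,-0.5,0,0,0,0,0,0,-0.5,0,0,0])

```text
time: 7.15
position: [0.5782, -0.1375, 0.1176]
tool_rot: [0.07, 0.998, -0.0, 0.001]
ft_force: [-0.4, -0.7, -0.7]
grip_width: 0.0197
grip_force: 49.9
```

Request:
send_rows(moves=[0,-0.2,0,-0.2,0,0,0,0,-0.2,0,-0.4,0,0,0,0,-0.2,0,-0.5,0,0,0,0,-0.2,0,-0.5,0,0,0])

```text
time: 7.48
position: [0.5777, -0.1379, 0.1126]
tool_rot: [0.07, 0.998, -0.001, 0.003]
ft_force: [3.7, -1.2, 4.9]
grip_width: 0.0201
grip_force: 49.9
```

Request:
send_rows(moves=[0,-0.1,0,-0.1,0,0,0,0,-0.1,0,-0.2,0,0,0,0,-0.1,0,-0.2,0,0,0])

```text
time: 7.73
position: [0.5776, -0.1382, 0.1121]
tool_rot: [0.07, 0.998, -0.001, 0.004]
ft_force: [3.1, -0.2, 13.3]
grip_width: 0.0196
grip_force: 49.9
```

Request:
send_rows(moves=[0,0.05,0.8,-0.1,0,0,0,0,0.2,1.6,-0.1,0,0,0,0,0.3,2.4,-0.1,0,0,0,0,0.4,3.2,-0.1,0,0,0,0,0.5,4,-0.1,0,0,0])

```text
time: 8.15
position: [0.5831, -0.0989, 0.112]
tool_rot: [0.07, 0.998, -0.002, 0.004]
ft_force: [0.9, -0.9, 17.4]
grip_width: 0.0198
grip_force: 49.9
```

Rolling well, at seated height and about 20 N. Continuing.

Request:
send_rows(moves=[0,0.1,0.8,0,0,0,0,0,0.2,1.6,0,0,0,0,0,0.3,2.4,0,0,0,0,0,0.4,3.2,0,0,0,0,0,0.5,4,0,0,0,0])

```text
time: 8.57
position: [0.5886, -0.0587, 0.1121]
tool_rot: [0.07, 0.998, -0.002, 0.005]
ft_force: [3.5, -2.6, 16.4]
grip_width: 0.0197
grip_force: 49.9
```

Request:
send_rows(moves=[0,0.1,0.8,0,0,0,0,0,0.2,1.6,0,0,0,0,0,0.3,2.4,0,0,0,0,0,0.4,3.2,0,0,0,0,0,0.5,4,0,0,0,0])

```text
time: 8.98
position: [0.594, -0.0186, 0.1121]
tool_rot: [0.07, 0.998, -0.001, 0.005]
ft_force: [3.5, -2.3, 16.6]
grip_width: 0.0197
grip_force: 49.9
```

Request:
send_rows(moves=[0,0.1,0.8,0,0,0,0,0,0.2,1.6,0,0,0,0,0,0.3,2.4,0,0,0,0,0,0.4,3.2,0,0,0,0,0,0.5,4,0,0,0,0])

```text
time: 9.4
position: [0.5994, 0.0216, 0.1121]
tool_rot: [0.07, 0.998, -0.001, 0.006]
ft_force: [3.2, -2.3, 15.2]
grip_width: 0.0197
grip_force: 49.9
```

Request:
send_rows(moves=[0,0.1,1,0,0,0,0,0,0.2,2,0,0,0,0,0,0.35,3,0,0,0,0,0,0.5,4,0,0,0,0,0,0.6,5,0,0,0,0])

```text
time: 9.82
position: [0.6061, 0.0719, 0.1121]
tool_rot: [0.07, 0.998, -0.001, 0.007]
ft_force: [4.6, -1.8, 14.0]
grip_width: 0.0198
grip_force: 49.9
```

Request:
send_rows(moves=[0,0,0,-0.15,0,0,0,0,0,0,-0.15,0,0,0])

```text
time: 9.98
position: [0.6064, 0.0731, 0.1119]
tool_rot: [0.069, 0.998, 0.0, 0.007]
ft_force: [1.9, 0.4, 20.7]
grip_width: 0.0197
grip_force: 49.9
```

Request:
send_rows(moves=[0,-0.15,-1,0,0,0,0,0,-0.3,-2,0,0,0,0,0,-0.45,-3,0,0,0,0,0,-0.6,-4,0,0,0,0,0,-0.7,-5,0,0,0,0])

```text
time: 10.4
position: [0.5989, 0.0223, 0.1119]
tool_rot: [0.07, 0.998, 0.0, 0.007]
ft_force: [3.0, 0.9, 21.8]
grip_width: 0.0201
grip_force: 50.0
```

Request:
send_rows(moves=[0,-0.15,-1,0,0,0,0,0,-0.3,-2,0,0,0,0,0,-0.45,-3,0,0,0,0,0,-0.6,-4,0,0,0,0,0,-0.7,-5,0,0,0,0])

```text
time: 10.82
position: [0.5916, -0.0282, 0.1118]
tool_rot: [0.07, 0.998, -0.0, 0.006]
ft_force: [3.0, 1.8, 22.5]
grip_width: 0.0199
grip_force: 50.0
```

Request:
send_rows(moves=[0,-0.15,-1,0,0,0,0,0,-0.3,-2,0,0,0,0,0,-0.45,-3,0,0,0,0,0,-0.6,-4,0,0,0,0,0,-0.7,-5,0,0,0,0])

```text
time: 11.23
position: [0.5842, -0.0784, 0.1118]
tool_rot: [0.07, 0.998, -0.001, 0.006]
ft_force: [1.6, 2.0, 22.9]
grip_width: 0.0196
grip_force: 49.9
```

Request:
send_rows(moves=[0,-0.15,-1,0,0,0,0,0,-0.3,-2,0,0,0,0,0,-0.45,-3,0,0,0,0,0,-0.6,-4,0,0,0,0,0,-0.7,-5,0,0,0,0])

```text
time: 11.65
position: [0.5769, -0.1286, 0.1119]
tool_rot: [0.07, 0.998, -0.001, 0.005]
ft_force: [1.9, 2.3, 25.4]
grip_width: 0.02
grip_force: 50.0
```

Request:
send_rows(moves=[0,0,0,2,0,0,0,0,0,0,5,0,0,0,0,0,0,8.5,0,0,0,0,0,-1,9,0,0,0.03,0,0,-2,9,0,0,0.05])

```text
time: 12.07
position: [0.5721, -0.1467, 0.1985]
tool_rot: [0.044, 0.999, -0.0, -0.0]
ft_force: [0.6, -0.1, -3.9]
grip_width: 0.0195
grip_force: 50.0
```

Request:
send_rows(moves=[0,-1.7,-3.6,0,0,0,0.06,0,-3.4,-7.2,0,0,0,0.12,0,-5.1,-10.8,0,0,0,0.18,0,-6.8,-14.4,0,0,0,0.24,0,-8.5,-18,0,0,0,0.29])

```text
time: 12.48
position: [0.4845, -0.3265, 0.1948]
tool_rot: [-0.102, 0.995, 0.003, -0.003]
ft_force: [0.4, -0.5, -2.5]
grip_width: 0.0194
grip_force: 50.0
```

Run:
```python
from h import *
for n in ['scene','side']:
    c=shot(n); P=cloud(c); cv2.imwrite(f'pics/{n}3.png',c['pixels'])
    m=mask(c,(100,100,50),(130,255,255))&(P[...,2]>.025)&(P[...,2]<.06)&(abs(P[...,0]-.59)<.05)
    p=P[m]; s=(p[:,:2]-[.5903,-.0345])@[.141,.99]+.126
    b=P[(P[...,2]>.025)&(P[...,2]<.06)&(abs(P[...,0]-.47)<.08)&(abs(P[...,1]+.03)<.08)]
    print(n,len(p),np.median(b[:,2]).round(4),[np.median(p[(s>.042*k+.01)&(s<.042*k+.032),2]).round(4) for k in range(6)])
print(monitor.get_obs()['position'],monitor.get_obs()['tool_rot'])
```

```text
scene 515 0.0348 [np.float64(0.0386), np.float64(0.0389), np.float64(0.0387), np.float64(0.0392), np.float64(0.0391), np.float64(0.0388)]
side 438 0.0364 [np.float64(0.0409), np.float64(0.0407), np.float64(0.0401), np.float64(0.0401), np.float64(0.0403), np.float64(0.0405)]
[ 0.48366961 -0.3319383   0.19513523] [-9.72833935e-02  9.95253802e-01  2.65431130e-04 -2.39609115e-03]
```

All six sections read seated at 39 mm. Now returning the roller to its rest.

Request:
send_rows(moves=[0,0,-1,0,0,0,0,0,0,-1.95,-1,0,0,0,0,0,-1.95,-3,0,0,0,0,0,-1.95,-5,0,0,0,0,0,-1.95,-5,0,0,0])

```text
time: 13.0
position: [0.4853, -0.3433, 0.1419]
tool_rot: [-0.101, 0.995, 0.004, -0.004]
ft_force: [-0.9, 1.4, -3.7]
grip_width: 0.0198
grip_force: 49.9
```

Request:
send_rows(moves=[0,0,0,0,0,0,0,0,0,0,0,0,0,0])

```text
time: 13.17
position: [0.4882, -0.3462, 0.147]
tool_rot: [-0.101, 0.995, 0.0, -0.0]
ft_force: [0.2, -0.4, -3.1]
grip_width: 0.0198
grip_force: 49.9
```

Request:
send_rows(moves=[0,-0.4,-0.45,0,0,0,0,0,-0.4,-0.45,0,0,0,0,0,-0.4,-0.45,0,0,0,0,0,-0.4,-0.45,0,0,0,0])

```text
time: 13.5
position: [0.4838, -0.3515, 0.1479]
tool_rot: [-0.1, 0.995, -0.001, 0.0]
ft_force: [0.1, -0.5, -3.7]
grip_width: 0.0195
grip_force: 49.9
```

Request:
send_rows(moves=[0,0,0,-0.8,0,0,0,0,0,0,-1.4,0,0,0,0,0,0,-1.8,0,0,0,0,0,0,-2,0,0,0,0,0,0,-2,0,0,0])

```text
time: 13.92
position: [0.4832, -0.3506, 0.126]
tool_rot: [-0.1, 0.995, 0.001, -0.001]
ft_force: [-1.1, -0.0, -3.1]
grip_width: 0.0199
grip_force: 49.9
```

Request:
send_rows(moves=[0,0,0,0,0,0,0,0,0,0,0,0,0,0])

```text
time: 14.08
position: [0.4838, -0.3512, 0.1271]
tool_rot: [-0.1, 0.995, -0.0, 0.0]
ft_force: [0.4, -0.1, -2.6]
grip_width: 0.0198
grip_force: 49.9
```

Request:
send_rows(moves=[0,0,0,-1,0,0,0,0,0,0,-2,0,0,0,0,0,0,-3,0,0,0,0,0,0,-3.8,0,0,0,0,0,0,-4.2,0,0,0])

```text
time: 14.5
position: [0.4828, -0.3503, 0.0829]
tool_rot: [-0.1, 0.995, 0.001, -0.001]
ft_force: [0.7, -0.2, -4.2]
grip_width: 0.0202
grip_force: 49.9
```

Request:
send_rows(moves=[0,0,0,-0.3,0,0,0,0,0,0,-0.4,0,0,0,0,0,0,-0.4,0,0,0])

```text
time: 14.75
position: [0.4837, -0.3511, 0.0808]
tool_rot: [-0.1, 0.995, 0.0, -0.0]
ft_force: [0.5, 0.6, -3.3]
grip_width: 0.0197
grip_force: 49.9
```

Request:
send_rows(moves=[0,0,0,-0.15,0,0,0,0,0,0,-0.15,0,0,0,0,0,0,-0.15,0,0,0])

```text
time: 15.0
position: [0.4838, -0.3513, 0.0799]
tool_rot: [-0.1, 0.995, -0.0, 0.0]
ft_force: [0.8, 0.2, -4.2]
grip_width: 0.02
grip_force: 49.9
```

Request:
send_rows(moves=[0,0,0,-0.1,0,0,0,0,0,0,-0.1,0,0,0,1,0,0,-0.1,0,0,0,1,0,0,-0.1,0,0,0,1,0,0,0,0,0,0])

```text
time: 15.42
position: [0.4839, -0.3513, 0.0797]
tool_rot: [-0.1, 0.995, -0.0, 0.0]
ft_force: [-0.1, 0.3, -0.4]
grip_width: 0.0328
grip_force: 0.0
```

Request:
send_rows(moves=[1,0,0,0,0,0,0,1,0,0,0,0,0,0,1,0,0,0,0,0,0])

```text
time: 15.67
position: [0.4837, -0.3512, 0.0796]
tool_rot: [-0.1, 0.995, -0.0, 0.0]
ft_force: [0.4, -0.7, 0.8]
grip_width: 0.052
grip_force: 0.0
```

Request:
send_rows(moves=[1,0,0,2,0,0,0,1,0,0,5,0,0,0,1,0,0,9,0,0,0,1,0,0,13,0,0,0,1,1,3,14,0,0,0])

```text
time: 16.08
position: [0.4961, -0.3285, 0.2263]
tool_rot: [-0.098, 0.995, -0.007, 0.004]
ft_force: [2.2, -0.2, 0.0]
grip_width: 0.0829
grip_force: 0.0
```

Request:
send_rows(moves=[1,1,4,0,0,0,-0.05,1,2,8,0,0,0,-0.1,1,2,12,0,0,0,-0.15,1,2,16,0,0,0,-0.2,1,2,20,0,0,0,-0.25])

```text
time: 16.5
position: [0.5134, -0.1193, 0.2196]
tool_rot: [0.026, 1.0, 0.0, 0.0]
ft_force: [0.1, 0.6, 0.4]
grip_width: 0.0871
grip_force: 0.0
```

Run:
```python
from h import *
I=[]
for n,b in [('scene',(150,180,330,300)),('side',(330,120,420,180))]:
    c=shot(n); P=cloud(c); u0,v0,u1,v1=b; I.append(cv2.resize(c['pixels'][v0:v1,u0:u1],(390,260)))
    near=(abs(P[...,0]-.4845)<.07)&(abs(P[...,1]+.35)<.07)
    m=(mask(c,(0,140,60),(6,255,255))|mask(c,(173,140,60),(180,255,255)))&near&(P[...,2]>.106)
    p=P[m]; print(n,len(p),rect(p),np.median(p[:,2]))
    p=P[near&(P[...,2]>.048)&(P[...,2]<.068)]; print(' plate',len(p),rect(p),np.median(p[:,2]))
cv2.imwrite('pics/rest.png',np.hstack(I)); print(monitor.get_obs()['position'],monitor.get_obs()['tool_rot'])
```

```text
scene 120 (array([ 486. , -350.8]), array([38.7, 18.8]), 12.6) 0.11129956026664234
 plate 516 (array([ 484.2, -350.5]), array([70.4, 76.4]), 11.8) 0.06087971100366091
side 44 (array([ 483.9, -348.3]), array([38.5, 22.1]), 2.0) 0.11224331373146323
 plate 191 (array([ 482.2, -349.5]), array([68.3, 80.1]), 11.3) 0.060021717966702526
[ 0.51182744 -0.11500785  0.21929584] [ 0.02224272  0.99974986  0.00171234 -0.00159725]
```

View pics/rest.png

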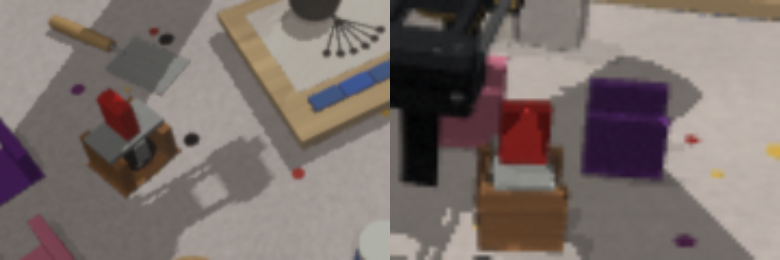

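The roller stands in its rest exactly as at the start (handle at crop (118,115), upright). Next, the clip.

Request:
send_rows(moves=[1,0,4,0.5,0,0,-0.03,1,0,8,1,0,0,-0.06,1,0,12,1.5,0,0,-0.06,1,0,16,1.5,0,0,-0.06,1,0,20,1.5,0,0,-0.06])

```text
time: 17.02
position: [0.5141, 0.0798, 0.235]
tool_rot: [0.055, 0.998, -0.0, 0.001]
ft_force: [0.9, 0.3, -0.3]
grip_width: 0.087
grip_force: 0.0
```

Request:
send_rows(moves=[1,-0.5,4,0,0,0,0,1,-1,8,0,0,0,0,1,-1.5,12,0,0,0,0,1,-2,16,0,0,0,0,1,-2.5,20,0,0,0,0])

```text
time: 17.43
position: [0.4888, 0.2802, 0.2346]
tool_rot: [0.055, 0.998, -0.0, 0.0]
ft_force: [1.1, -0.2, 0.4]
grip_width: 0.0869
grip_force: 0.0
```

Request:
send_rows(moves=[1,0,1.5,0,0,0,0,1,0,1.5,0,0,0,0])

```text
time: 17.6
position: [0.4888, 0.2971, 0.2346]
tool_rot: [0.052, 0.999, 0.001, 0.001]
ft_force: [0.9, -0.0, 0.2]
grip_width: 0.0873
grip_force: 0.0
```

Run:
```python
from h import *
c=shot('wrist'); P=cloud(c); print(c['o']['position'],c['o']['tool_rot'])
near=(abs(P[...,0]-.441)<.05)&(abs(P[...,1]-.316)<.05)
m=(mask(c,(18,90,50),(35,255,255))&near)
for lo,hi,z in [(.066,.08,.072),(.037,.047,.042)]:
    k=m&(P[...,2]>lo)&(P[...,2]<hi); uv=np.argwhere(k)[:,::-1]; print(len(uv),'cloud',rect(P[k]),'ray',rect(plane(c,uv,z)),np.median(P[k][:,2]))
```

```text
[0.4887761  0.29706312 0.23456043] [5.24828526e-02 9.98621336e-01 6.99662376e-04 6.98059867e-04]
417 cloud (array([439.5, 316.7]), array([11.3, 35.5]), 84.8) ray (array([439.5, 316.8]), array([11.1, 35.5]), 84.3) 0.07232373316912483
392 cloud (array([439.5, 316. ]), array([14.5, 66.7]), 84.6) ray (array([439.6, 316. ]), array([14.5, 66.8]), 84.5) 0.04233998367448416
```

Request:
send_rows(moves=[0.5,-2.5,1,0,0,0,0,0.5,-4.9,1.95,-1,0,0,0,0.5,-4.9,1.95,-4,0,0,0,0.5,-4.9,1.95,-7,0,0,0,0.5,-4.9,1.95,-9,0,0,0])

```text
time: 18.07
position: [0.4391, 0.3112, 0.1429]
tool_rot: [0.055, 0.998, -0.001, -0.001]
ft_force: [0.0, 0.1, 0.5]
grip_width: 0.061
grip_force: 0.0
```

Request:
send_rows(moves=[0.5,0,0,-1,0,0,0,0.5,0,0,-2,0,0,0,0.5,0,0,-2,0,0,0])

```text
time: 18.32
position: [0.4396, 0.312, 0.1232]
tool_rot: [0.056, 0.998, -0.001, -0.001]
ft_force: [-0.6, 0.5, 0.3]
grip_width: 0.0456
grip_force: 0.0
```

Request:
send_rows(moves=[0.5,0,0.45,-1.5,0,0,0,0.5,0,0.45,-3,0,0,0,0.5,0,0.45,-4.5,0,0,0,0.5,0,0.45,-6,0,0,0,0.5,0,0.45,-6.3,0,0,0])

```text
time: 18.73
position: [0.4398, 0.3174, 0.0608]
tool_rot: [0.055, 0.998, -0.0, -0.0]
ft_force: [-0.6, 0.8, 0.4]
grip_width: 0.0432
grip_force: 0.0
```

Request:
send_rows(moves=[0.5,0,0,0,0,0,0,0.5,0,0,0,0,0,0])

```text
time: 18.9
position: [0.4406, 0.318, 0.0625]
tool_rot: [0.055, 0.998, 0.0, 0.001]
ft_force: [-0.0, 0.0, 0.7]
grip_width: 0.0437
grip_force: 0.0
```

Request:
send_rows(moves=[0,-0.1,-0.12,-0.2,0,0,0,0,-0.1,-0.12,-0.2,0,0,0,0,-0.1,-0.12,-0.2,0,0,0,0,-0.1,-0.12,-0.2,0,0,0,0,-0.1,-0.12,-0.2,0,0,0], grip_force=30)

```text
time: 19.32
position: [0.4388, 0.3168, 0.0599]
tool_rot: [0.055, 0.998, 0.0, 0.0]
ft_force: [-0.3, -0.6, 0.7]
grip_width: 0.0182
grip_force: 0.0
```

Request:
send_rows(moves=[0,0,0,0,0,0,0,0,0,0,0,0,0,0])

```text
time: 19.48
position: [0.4388, 0.3168, 0.0598]
tool_rot: [0.055, 0.998, 0.0, 0.0]
ft_force: [0.4, 1.3, 2.9]
grip_width: 0.0118
grip_force: 30.0
```

Request:
send_rows(moves=[0,0,0,2,0,0,0,0,0,0,5,0,0,0,0,0,0,8,0,0,0,0,0,0,9,0,0,0,0,0,0,9,0,0,0])

```text
time: 19.9
position: [0.4403, 0.3175, 0.1521]
tool_rot: [0.055, 0.998, 0.001, 0.003]
ft_force: [0.3, 0.2, -1.6]
grip_width: 0.0119
grip_force: 30.0
```

Request:
send_rows(moves=[0,2.2,-3.2,0,0,0,-0.01,0,4.4,-6.4,0,0,0,-0.02,0,6.6,-9.6,0,0,0,-0.03,0,8.8,-12.8,0,0,0,-0.03,0,11,-16,0,0,0,-0.03])

```text
time: 20.32
position: [0.5481, 0.155, 0.1475]
tool_rot: [0.07, 0.998, -0.0, -0.002]
ft_force: [0.9, 1.3, -1.6]
grip_width: 0.0117
grip_force: 30.0
```

Request:
send_rows(moves=[0,2.2,-3,0,0,0,0,0,4.4,-6,0,0,0,0,0,5.5,-7.5,-1,0,0,0,0,5.7,-7.9,-2,0,0,0,0,5.7,-7.9,-2,0,0,0])

```text
time: 20.73
position: [0.6033, 0.0767, 0.1254]
tool_rot: [0.071, 0.997, 0.0, -0.004]
ft_force: [-1.3, 0.3, -1.3]
grip_width: 0.0116
grip_force: 30.0
```

Request:
send_rows(moves=[0,0,0,0,0,0,0,0,0,0,0,0,0,0,0,0,0,0,0,0,0])

```text
time: 20.98
position: [0.6045, 0.0794, 0.1294]
tool_rot: [0.069, 0.998, 0.0, -0.001]
ft_force: [-1.2, 0.6, -0.0]
grip_width: 0.0119
grip_force: 30.0
```

Request:
send_rows(moves=[0,0.15,-0.14,-1,0,0,0,0,0.15,-0.14,-1.9,0,0,0,0,0.15,-0.14,-1.9,0,0,0,0,0.15,-0.14,-1.9,0,0,0])

```text
time: 21.32
position: [0.6062, 0.0767, 0.1096]
tool_rot: [0.07, 0.998, 0.0, -0.001]
ft_force: [0.7, 0.0, -1.1]
grip_width: 0.0119
grip_force: 30.0
```

Run:
```python
from h import *
print(monitor.get_obs()['position'],monitor.get_obs()['tool_rot'])
w=shot('wrist')['pixels']; s=shot('side')['pixels']; a=shot('scene')['pixels']
cv2.imwrite('pics/fit.png',np.hstack([cv2.resize(w[150:290,240:380],(264,264),interpolation=cv2.INTER_CUBIC),cv2.resize(s[190:270,260:340],(264,264),interpolation=cv2.INTER_CUBIC),cv2.resize(a[170:230,330:390],(264,264),interpolation=cv2.INTER_CUBIC)]))
```

```text
[0.60624936 0.07665662 0.10957295] [ 6.96034256e-02  9.97574103e-01  5.95069984e-06 -1.12803787e-03]
```

View pics/fit.png

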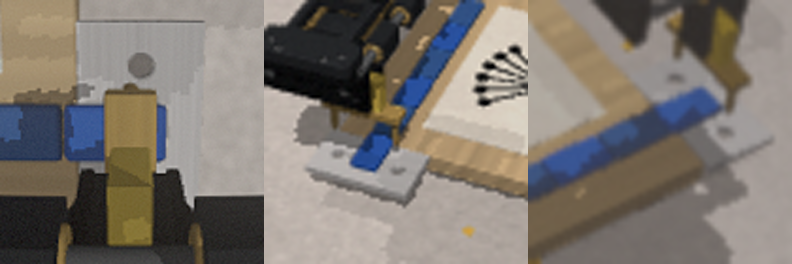

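The wrist crop shows the base-side hole at (141,65) and the leg on that side at (130,88), with the strip between them. The side crop shows both holes clear. I'll convert these to positions.

Run:
```python
from h import *
c=shot('wrist'); p=c['pixels']; k=140/264
g=cv2.GaussianBlur(cv2.cvtColor(p,cv2.COLOR_BGR2GRAY),(3,3),0)
b=g[174:196,304:326]; m=(b<np.median(b)-12).astype(np.uint8)
n,l,s,ce=cv2.connectedComponentsWithStats(m); i=1+s[1:,4].argmax(); print(s,ce+[304,174])
h=ce[i]+[304,174]; H=plane(c,[h],.034)[0]; print('hole',h,H)
y=mask(c,(15,90,50),(35,255,255)); y[:190]=0; y[240:]=0
uv=np.argwhere(y)[:,::-1]; uv=uv[(uv[:,0]>285)&(uv[:,0]<335)]
for v in range(192,235,4):
    r=uv[uv[:,1]==v]
    if len(r): q=plane(c,[[r[:,0].min(),v],[r[:,0].max(),v]],.094); print(v,r[:,0].min(),r[:,0].max(),q.round(4)[:,:2].tolist())
o=c['o']; Rt=R.from_quat(o['tool_rot']).as_matrix(); print(Rt.T@(H-o['position']))
```

```text
[[  0   0  22  22 298]
 [  4   2  15  15 170]
 [  1  19   8   3  16]] [[314.70469799 185.07718121]
 [314.70588235 182.55882353]
 [308.5        194.375     ]]
hole [314.70588235 182.55882353] [0.57813083 0.08424694 0.034     ]
196 306 312 [[0.5717, 0.0791], [0.5722, 0.0824]]
200 296 322 [[0.5732, 0.0733], [0.5752, 0.0876]]
204 296 322 [[0.5755, 0.0729], [0.5775, 0.0873]]
208 296 322 [[0.5778, 0.0726], [0.5798, 0.087]]
212 296 322 [[0.5801, 0.0722], [0.5821, 0.0867]]
216 296 322 [[0.5824, 0.0719], [0.5845, 0.0864]]
220 296 322 [[0.5848, 0.0715], [0.5869, 0.0861]]
224 296 322 [[0.5872, 0.0711], [0.5893, 0.0858]]
228 296 322 [[0.5896, 0.0708], [0.5917, 0.0855]]
232 296 322 [[0.592, 0.0704], [0.5941, 0.0852]]
[0.03002242 0.00379997 0.07664262]
```

Request:
send_rows(moves=[0,-0.3,0.4,0,0,0,0,0,-0.3,0.4,0,0,0,0,0,-0.3,0.4,0,0,0,0])

```text
time: 21.77
position: [0.6039, 0.0806, 0.1107]
tool_rot: [0.07, 0.998, 0.0, 0.0]
ft_force: [0.5, 0.0, -1.2]
grip_width: 0.0116
grip_force: 30.0
```

```bash
cat > hole.py <<'E'
from h import *
c=shot('wrist'); g=cv2.GaussianBlur(cv2.cvtColor(c['pixels'],cv2.COLOR_BGR2GRAY),(3,3),0)
b=g[172:198,296:324]; m=(b<np.median(b)-12).astype(np.uint8)
n,l,s,ce=cv2.connectedComponentsWithStats(m); print(s[1:].tolist(),(ce[1:]+[296,172]).round(1).tolist())
h=ce[1+s[1:,4].argmax()]+[296,172]; H=plane(c,[h],.034)[0]; o=c['o']
Rt=R.from_quat(o['tool_rot']).as_matrix(); print('hole',H,'pos',o['position'],'tool',Rt.T@(H-o['position']))
y=mask(c,(15,90,50),(35,255,255)); P=cloud(c); k=y&(abs(P[...,2]-o['position'][2]+.018)<.006)&(P[...,0]<.62); k[:190]=0
q=(P[k]-o['position'])@Rt; print('bridge tool',np.percentile(q[:,0],[1,99]),np.percentile(q[q[:,0]>.022][:,1],[2,98]),np.median(P[k][:,2]))
cv2.imwrite('pics/fit2.png',np.hstack([cv2.resize(c['pixels'][150:290,240:380],(400,400)),cv2.resize(shot('side')['pixels'][200:260,270:330],(400,400))]))
E
python3 hole.py
```

```text
[[0, 8, 27, 18, 234]] [[309.5, 189.5]]
hole [0.57951502 0.08389927 0.034     ] pos [0.6039319  0.08055607 0.11074765] tool [ 2.46466570e-02 -8.58229686e-05  7.67469759e-02]
bridge tool [0.0093594  0.03330762] [-0.00783945  0.00677259] 0.09335249727350796
```

View pics/fit2.png

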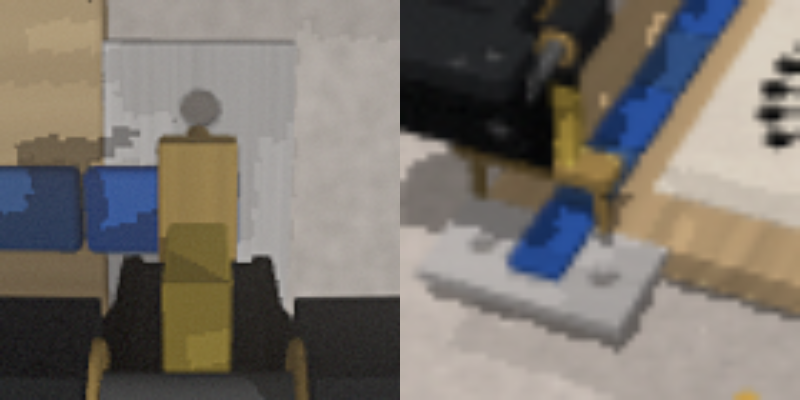

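The hole is at crop (200,107) and the leg tip just below it at (198,132), so they line up in tool y. I'll convert the hole.

Run:
```python
from h import *
c=shot('wrist'); o=c['o']; Rt=R.from_quat(o['tool_rot']).as_matrix()
for uv,z in [((310.0,187.5),.034),((309.4,195),o['position'][2]-.053)]:
    H=plane(c,[uv],z)[0]; print(H,o['position'],(Rt.T@(H-o['position'])).round(4))
```

```text
[0.57827987 0.08428899 0.034     ] [0.60418124 0.08034469 0.11072549] [0.0262 0.0003 0.0767]
[0.57776555 0.08384503 0.05772549] [0.60418124 0.08034469 0.11072549] [ 0.0267 -0.0002  0.053 ]
```

Leg and hole agree to within 1 mm. Inserting.

Request:
send_rows(moves=[0,0,0.06,-0.6,0,0,0,0,0,0.06,-1.2,0,0,0,0,0,0.06,-1.5,0,0,0,0,0,0.06,-1.5,0,0,0,0,0,0.06,-1.5,0,0,0])

```text
time: 22.33
position: [0.6038, 0.0808, 0.0949]
tool_rot: [0.07, 0.998, -0.0, -0.001]
ft_force: [-0.0, -0.2, -1.1]
grip_width: 0.0121
grip_force: 30.0
```

Request:
send_rows(moves=[0,0,0,-0.3,0,0,0,0,0,0,-0.6,0,0,0,0,0,0,-0.9,0,0,0,0,0,0,-1,0,0,0,0,0,0,-1,0,0,0])

```text
time: 22.75
position: [0.6039, 0.0809, 0.0851]
tool_rot: [0.07, 0.998, -0.0, -0.0]
ft_force: [-0.7, 0.4, -0.7]
grip_width: 0.0122
grip_force: 30.0
```

Request:
send_rows(moves=[0,0,0,-0.4,0,0,0,0,0,0,-0.8,0,0,0,0,0,0,-1.2,0,0,0,0,0,0,-1.2,0,0,0])

```text
time: 23.08
position: [0.6035, 0.0809, 0.0725]
tool_rot: [0.07, 0.998, -0.0, -0.001]
ft_force: [-0.0, 0.7, -1.3]
grip_width: 0.0117
grip_force: 30.0
```

Request:
send_rows(moves=[0,0,0,-0.3,0,0,0,0,0,0,-0.6,0,0,0,0,0,0,-0.8,0,0,0,0,0,0,-0.8,0,0,0])

```text
time: 23.42
position: [0.6038, 0.0809, 0.065]
tool_rot: [0.07, 0.998, -0.0, -0.001]
ft_force: [0.4, -0.2, -1.4]
grip_width: 0.0116
grip_force: 30.0
```

Request:
send_rows(moves=[0,0,0,-0.1,0,0,0,0,0,0,-0.2,0,0,0,0,0,0,-0.25,0,0,0,0,0,0,-0.25,0,0,0])

```text
time: 23.75
position: [0.6042, 0.0809, 0.0647]
tool_rot: [0.07, 0.998, -0.0, 0.0]
ft_force: [-2.8, -0.4, 7.7]
grip_width: 0.0119
grip_force: 30.0
```

Request:
send_rows(moves=[0,0,0,0.15,0,0,0,0.6,0,0,0.2,0,0,0,0.6,0,0,0.2,0,0,0,0.6,0,0,0.2,0,0,0,0.6,0,0,0.2,0,0,0])

```text
time: 24.17
position: [0.6042, 0.0809, 0.0649]
tool_rot: [0.07, 0.998, 0.0, -0.0]
ft_force: [-0.2, -0.6, 0.2]
grip_width: 0.0305
grip_force: 0.0
```

Request:
send_rows(moves=[0.6,0,0,0,0,0,0,0.6,0,0,2,0,0,0,0.6,0,0,5,0,0,0,0.6,0,0,9,0,0,0,0.6,0,0,13,0,0,0])

```text
time: 24.58
position: [0.6032, 0.0809, 0.1953]
tool_rot: [0.07, 0.998, -0.0, -0.002]
ft_force: [0.8, -0.3, -0.8]
grip_width: 0.0514
grip_force: 0.0
```

Request:
send_rows(moves=[1,2,0,2,0,0,0,1,4,0,3,0,0,0,1,4,0,3,0,0,0,1,4,0,3,0,0,0])

```text
time: 24.92
position: [0.6446, 0.0808, 0.2254]
tool_rot: [0.07, 0.998, -0.0, 0.001]
ft_force: [-0.9, -0.5, -1.3]
grip_width: 0.0711
grip_force: 0.0
```

Run:
```python
from h import *
I=[]
for n in ['scene','side','wrist']:
    c=shot(n); P=cloud(c); near=(abs(P[...,0]-.606)<.05)&(abs(P[...,1]-.08)<.05)
    k=mask(c,(18,90,50),(35,255,255))&near
    for lo,hi in [(.04,.056),(.068,.09)]:
        q=P[k&(P[...,2]>lo)&(P[...,2]<hi)]
        if len(q)>5: print(n,len(q),rect(q),np.median(q[:,2]).round(4))
    b=mask(c,(100,100,50),(130,255,255))&(P[...,2]>.025)&(P[...,2]<.06)&(abs(P[...,0]-.59)<.05)
    p=P[b]; s=(p[:,:2]-[.5903,-.0345])@[.141,.99]+.126
    print([np.median(p[(s>.042*j+.01)&(s<.042*j+.032),2]).round(4) for j in range(6)])
    I.append(c['pixels'])
cv2.imwrite('pics/end.png',np.hstack([cv2.resize(I[0][160:240,300:400],(375,300)),cv2.resize(I[1][190:270,250:350],(375,300))]))
```

```text
scene 85 (array([606.7,  79.9]), array([16. , 67.2]), 82.0) 0.0471
scene 59 (array([606.7,  80.6]), array([11.9, 36.8]), 84.6) 0.0759
[np.float64(0.0385), np.float64(0.0392), np.float64(0.0392), np.float64(0.0391), np.float64(0.0391), np.float64(0.0393)]
side 123 (array([605.2,  81.2]), array([18.3, 67.9]), 82.0) 0.0484
side 78 (array([605.2,  81.8]), array([13.8, 34.7]), 78.6) 0.0767
[np.float64(0.0405), np.float64(0.0405), np.float64(0.0403), np.float64(0.0401), np.float64(0.0408), np.float64(nan)]
wrist 390 (array([605. ,  79.8]), array([14. , 65.5]), 82.0) 0.0474
wrist 460 (array([605.,  80.]), array([11.5, 36.4]), 82.0) 0.0772
[np.float64(0.0392), np.float64(0.0392), np.float64(0.0392), np.float64(0.0392), np.float64(0.0392), np.float64(0.0393)]
  return _methods._mean(a, axis=axis, dtype=dtype,
  ret = ret.dtype.type(ret / rcount)
```

View pics/end.png

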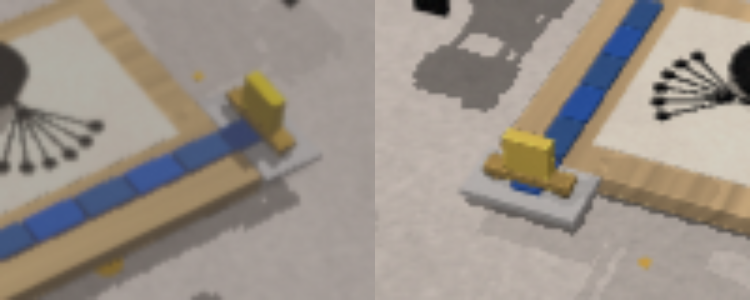

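The clip is home at (262,110) and (528,165) in the crops. Its bridge top is at 47 mm, as it should be, and all sections read 39 mm. The gripper is free, so I'm handing in.

```bash
python3 -c "
from rig import workorder
print(workorder.hand_in())"
```

```text
the job is handed in; nothing more can be done
None
```

The job is handed in at about 25 s of the 72 s allowed: all six sections measured flat after rolling, the roller is back in its rest, the brass clip is fully home, and the gripper is holding nothing. The hand-in gave no verdict.

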